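# Reject an over-long levelling foot through the sprung flap of the reject box

## Task

One of the three levelling feet standing on the steel weighing plate has a spindle far too long: it is nearly twice as tall as the other two. Pick that foot up by its spindle, push it down through the sprung flap on top of the grey reject box, and let go only while you are holding the flap well open, so that it falls into the bin and the flap springs shut behind your hand. Leave the two good feet standing where they are.

Things in the scene. Friction and masses are not known exactly. Their poses are not given: they have to be found in the camera images.
- long_foot_mid (a point): The reject: black round pad 44 mm in diameter, 14 mm thick, a 22 mm nut up to 21 mm, then an upright steel spindle 14 mm in diameter; 100 mm tall in all, about 0.26 kg, loose, upright on the steel weighing plate (250 x 250 x 6 mm). Point: on its axis, half-way up (50 mm above its underside); z up. Its neighbours on the plate are at most 55 mm tall, their centres at least 85 mm away.
- short_foot_a_mid (a point): Black round pad 44 mm in diameter with an upright steel spindle 14 mm in diameter, 55 mm tall in all: a good levelling foot, standing on the weighing plate. The point is on its axis, half-way up (27.5 mm above its underside); z up along the spindle.
- short_foot_b_mid (a point): Black round pad 44 mm in diameter with an upright steel spindle 14 mm in diameter, 55 mm tall in all: a good levelling foot, standing on the weighing plate. The point is on its axis, half-way up (27.5 mm above its underside); z up along the spindle.
- slot (a point): Centre of the slot in the top of the grey reject box (220 mm in x, 200 in y, fixed, closed all round), level with the box's top, 180 mm above the table. The slot is 106 mm in x, 150 in y, shut by a steel flap lying flush in it. x points to the flap's hinged edge (away from the robot, two dark hinge barrels), y along the hinge, z up. Below it the box is empty down to its floor.
- flap (a joint): Flap angle, rad: 0 shut (level), growing as its free edge is pressed down into the box, to 1.4. 100 mm from hinge to free edge; hinge 52 mm from the slot's centre along its x. A few newtons at the slot's centre open it; a spring shuts it when let go. A foot pressed in pad first at the slot's centre until its pad is 60 to 110 mm below the box's top opens it about 1 rad and drops free when let go.
Not all that is in view belongs to the job. What is shaped like the part that bears long_foot_mid but green is not meant. What is shaped like the part that bears short_foot_a_mid but blue is not meant.

How it is judged:
By the outcome, as a careful person would: the job done as asked, in the order asked, and still so for the second after the job is handed in, with the robot touching nothing.
It also fails if it takes over 40 s, if anything falls off the work surface, if the arm or the gripper's body presses on something with over 40 N, if the wrist force passes 120 N, or if a joint passes its speed limit or range.

## Robot

A 6-joint arm with a two-finger parallel gripper is mounted at the origin on the work surface. World frame = base frame: x ahead of the robot, y to its left, z up, the work surface at z = 0. Lengths are in m, angles in rad, forces in N, time in s.
With the tool pointing down it reaches from about 0.425 to 0.95 m from the base axis. Payload 3.5 kg.
Tool frame: the origin (TCP) lies at the very end of the fingers, on their centre line; the grasp point (between the pads) lies 19 mm behind it; z points along the fingers, y is the direction in which the jaws open and shut (so a half turn about z gives the same grasp; the last joint's range is limited). The gripper opens to 85 mm and grips with 20 to 120 N. Pads are 22 mm wide; open, the fingers measure 114 mm over their backs; the gripper's body (76 mm by 85 mm) begins 54 mm behind the grasp point. The pads swing forward as they close: fully open they stand 13 mm farther back than shut.
Start: joints at [1.105, 0.286, 1.577, -0, 1.279, -0.15], TCP at [0.21, 0.642, 0.231] pointing down, gripper open.
Joint ranges: [-2.77, 2.77], [-0.9, 2.22], [0.21, 2.48], [-1.53, 4.67], [0.24, 2.81], [-2.84, 2.84]. Speed limits (rad/s): [2.79, 2.79, 3.14, 3.14, 3.14, 3.14].

## Interface

Orientations are given as a unit quaternion [x, y, z, w].
In Python, from plant import get_state, read_camera, get_calibration, ticket, search_frame, cut_out, pinpoint gives the robot as it stands.
- The arm moves only by the tool move_arm, never from a script. Its argument "plan" is a list that holds one entry, the list of rows, each a list of 7 numbers: the turn, a rotation vector about the tool's x, y, z in degrees, then the shift along the tool's x, y, z in m, then the finger opening in m, from 0 to 0.0854. In form: [[[ax, ay, az, x, y, z, hand], ...]]. A call has exactly 5 rows; each row is the pose to reach, as a shift and turn from the pose measured when the call began, along the tool's axes at that moment; what a row does not reach only later rows make up. A row lasts 1/8 s, in which the tool goes at most 62.5 mm and 10.7 degrees, less where a joint would pass 70% of its speed; a pose out of reach is approached as far as the arm can. A call with a gripper value outside its range is refused whole. The fingers move at their own pace and stop on an object; "force" is the grip in N (left out, the last holds). Time passes only in rows, so rows that repeat a pose let the fingers close, or fill a call up. It gives the time, the measured TCP pose, the force and the opening at its end, in the units of the state.
- get_state(): the state, without advancing time (a new reading comes with each control period).
- read_camera(name): name is "scene" or "top" or "wrist"; returns the picture (400x640x3 uint8, red, green, blue); there is no depth.
- get_calibration(name): a dict with "mtx" (3x3 intrinsics, pixels), "dist_coeffs" ([k1, k2, p1, p2, k3] as OpenCV has them; the pictures are not rectified), "extrinsics" (4x4, takes a point from camera to world coordinates); the wrist camera has in their place "hand_eye" (4x4, takes a point from camera to tool coordinates, whose origin is the TCP and whose axes are the flange's). Camera axes: x right, y up, looking along -z (the intrinsics and any distortion apply to the point x, -y, -z); pixel columns grow to the right and rows downward; lengths in m; the calibration is good to about 2 mm. A picture is of the moment at which its call begins: read the wrist's pose just before it. get_calibration takes no time and is no camera call.
- ticket.sign_off(): hands the job in, once; it reports no verdict.
Trained networks look in the newest picture that a camera, given by its name, has taken for a name from the list of things; names that differ only in an ending like _2 or _b are one class to them, and where a whole thing is asked for, a point or a joint stands for the part that bears it (a point fixed in the world has none). Each returns a list of dicts, best first, with "p" (0 to 1); they miss things now and then, are a little off and sometimes report something else, mostly with a low value. They report only what shows in the picture. A call takes as long as a camera call. They do not tell look-alikes from the thing itself.
- search_frame(camera, query): "centre" ([column, row] in pixels, amid what is visible of it).
- cut_out(camera, query): "pixels" (400x640 bool, what is visible of it) and "centre" ([column, row] in pixels, amid what is visible of it).
- pinpoint(camera, query): "centre" ([column, row] in pixels: a listed point, or the origin of a listed thing).
The state is a dict: "time": time; "qpos": joint angles; "dq": joint speeds; "joint_efforts": joint torques, N m; "eef_pos": TCP position; "tcp_rot": TCP orientation; "contact_force": force on the tool from outside, world axes, zero at the start; "wrist_torque": the same for the moment, N m; "opening": opening from 0.0 (shut) to 1.0 (fully open).
Only numpy, scipy, OpenCV 4.12 (cv2) and the standard library are available. Lean on these libraries where they do the work, as an engineer would, in place of code of your own. Each camera call takes 0.05 s, during which the arm holds its last target.

## Working session

There is one attempt and no reset: what is moved stays moved. The work goes in short steps, Python scripts to look and compute and a tool call to move; the robot and the scene stay as the last step left them, time stands still between calls to the robot, and variables do not carry over. Pictures are saved under pics/ and viewed, and the job is handed in when it is done.

Besides the shell and the picture viewer there is one more tool, called as name([rows], argument=value, ...), one row to a line, values as JSON. move_arm: Moves the arm, as the interface text tells. Its arguments: {"type":"object","properties":{"plan":{"type":"array","items":{"type":"array","items":{"type":"array","items":{"type":"number"}}}},"force":{"type":"number"}},"required":["plan"]}

```bash
ls; mkdir -p pics; cat > h.py <<'E'
import numpy as np, cv2
from plant import *
def save(n,f):
    im=read_camera(n); cv2.imwrite(f'pics/{f}.png',im[:,:,::-1]); return im
def ray(n,px,T=None):
    c=get_calibration(n); 
    p=cv2.undistortPoints(np.array([[px]],float),np.array(c['mtx'],float),np.array(c['dist_coeffs'],float))[0,0]
    E=np.array(c['extrinsics']) if T is None else T@np.array(c['hand_eye'])
    d=E[:3,:3]@np.array([p[0],-p[1],-1.]); return E[:3,3],d
def atz(n,px,z,T=None):
    o,d=ray(n,px,T); return o+d*(z-o[2])/d[2]
E
python3 - <<'E'
from h import *
s=get_state(); print(s)
for n in ['scene','top','wrist']:
    save(n,n+'0')
    for q in ['long_foot_mid','short_foot_a_mid','slot']:
        for r in pinpoint(n,q)[:5]:
            print(n,q,round(r['p'],2),np.round(r['centre'],1))
E
```

```text
pics
{'time': 0.0, 'qpos': array([ 1.10497740e+00,  2.87192575e-01,  1.57820469e+00, -1.81339544e-05,
        1.27863626e+00, -1.49979337e-01]), 'dq': array([ 0.00042335, -0.00064523,  0.00045789, -0.00314295, -0.00083416,
        0.00093705]), 'joint_efforts': array([ 1.63241398e-04, -4.05992067e+01, -2.92616719e+01, -9.09144273e-05,
        5.84724228e-03, -9.58232448e-06]), 'eef_pos': array([0.20931935, 0.64101064, 0.22991427]), 'tcp_rot': array([ 1.57261519e-01,  9.87556239e-01, -1.16567423e-03, -3.61591231e-04]), 'contact_force': array([0.56950718, 0.6430021 , 1.40414986]), 'wrist_torque': array([-0.06265177,  0.02795147,  0.0480238 ]), 'opening': 0.9984008740398361}
scene long_foot_mid 0.78 [388.4 217.5]
scene long_foot_mid 0.65 [331.7 203.8]
scene short_foot_a_mid 0.73 [365.6 254.3]
scene short_foot_a_mid 0.72 [329.7 311.1]
scene slot 0.69 [242.9 125.7]
top long_foot_mid 0.65 [318.  242.6]
top long_foot_mid 0.63 [254.5 250.4]
top short_foot_a_mid 0.78 [260.3 192.4]
top short_foot_a_mid 0.76 [259.2 132.6]
top slot 0.91 [449.8 254.3]
```

View pics/scene0.png

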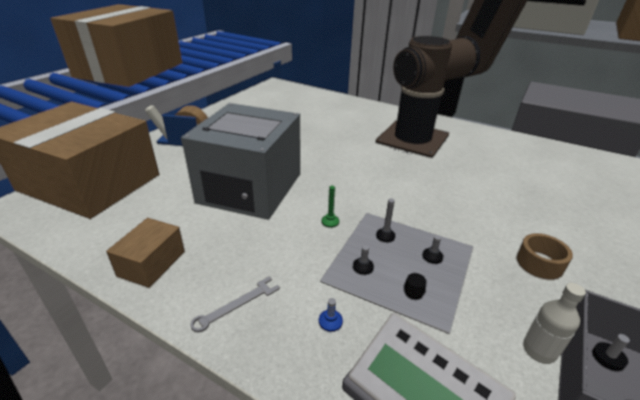

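View pics/top0.png

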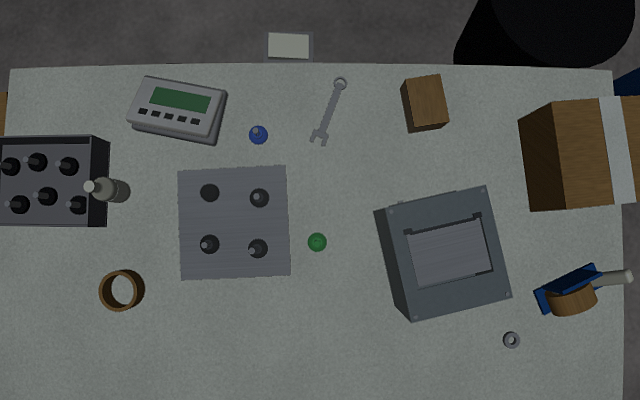

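```bash
python3 - <<'E'
from h import *
np.set_printoptions(precision=4,suppress=True)
for n,pts in dict(scene=[(388.4,217.5,.056),(331.7,203.8,.056),(365.6,254.3,.0335),(329.7,311.1,.0335),(242.9,125.7,.18)],top=[(318,242.6,.056),(254.5,250.4,.056),(260.3,192.4,.0335),(259.2,132.6,.0335),(449.8,254.3,.18)]).items():
  print(n,get_calibration(n)['extrinsics'])
  for u,v,z in pts: print(u,v,atz(n,(u,v),z))
E
```

```text
scene [[-0.5064 -0.4886  0.7106  1.1642]
 [ 0.862  -0.3087  0.402   0.3068]
 [ 0.023   0.8161  0.5775  0.5691]
 [ 0.      0.      0.      1.    ]]
388.4 217.5 [0.5095 0.1149 0.056 ]
331.7 203.8 [ 0.5309 -0.0138  0.056 ]
365.6 254.3 [0.6183 0.1128 0.0335]
329.7 311.1 [0.7784 0.1189 0.0335]
242.9 125.7 [ 0.5203 -0.2649  0.18  ]
top [[ 0.0021  0.9966 -0.0829  0.5674]
 [-1.      0.0022  0.0011 -0.0184]
 [ 0.0013  0.0829  0.9966  1.0091]
 [ 0.      0.      0.      1.    ]]
318 242.6 [ 0.5318 -0.0212  0.056 ]
254.5 250.4 [0.5147 0.1143 0.056 ]
260.3 192.4 [0.6406 0.1061 0.0335]
259.2 132.6 [0.7745 0.1104 0.0335]
449.8 254.3 [ 0.5142 -0.2675  0.18  ]
```

The scene view shows the long foot on the plate at (388,217) and the green look-alike off the plate at (331,204). The blue look-alike is at (330,311), and the box slot is at (243,126). The two cameras agree on the long foot at about (0.512, 0.114). Next I'll zoom in on the slot and the plate.

```bash
python3 - <<'E'
import cv2
im=cv2.imread('pics/top0.png'); a=cv2.resize(im[180:330,365:520],None,fx=5,fy=5,interpolation=cv2.INTER_CUBIC)[:600]
a=cv2.resize(im[190:300,390:510],None,fx=5,fy=5,interpolation=cv2.INTER_CUBIC); cv2.imwrite('pics/slotz.png',a)
im=cv2.imread('pics/scene0.png'); cv2.imwrite('pics/platez.png',cv2.resize(im[180:320,315:475],None,fx=4,fy=4,interpolation=cv2.INTER_CUBIC))
E
```

```text
(no output)
```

View pics/slotz.png

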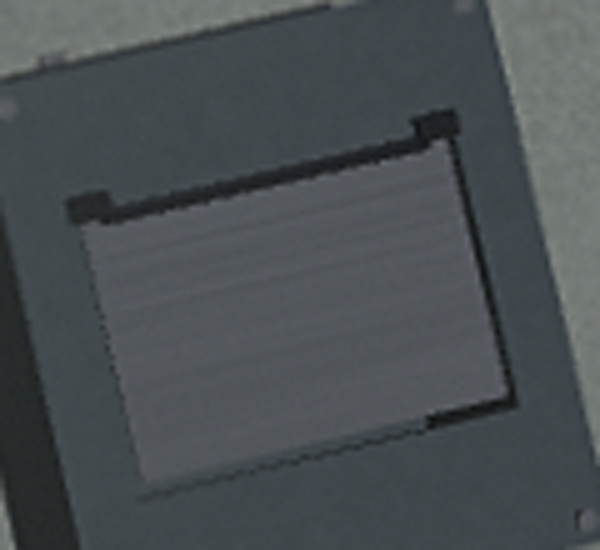

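View pics/platez.png

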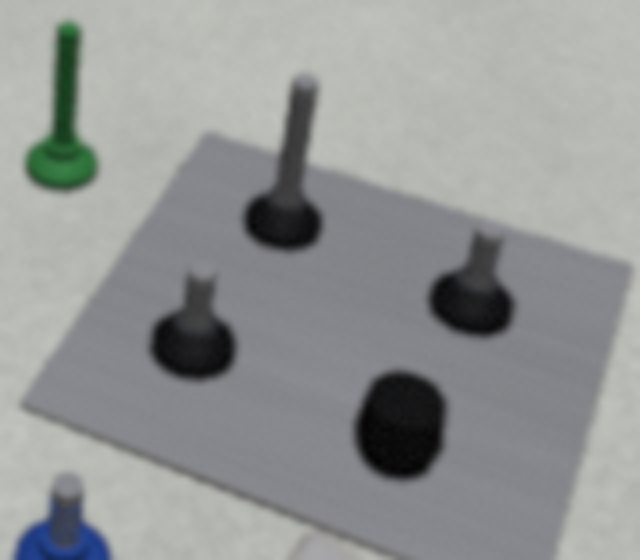

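The slot's corners in the zoom are about (83,210), (455,128), (515,402) and (140,495), with the hinge on the far side. The long foot's spindle top is at scene pixel (390.5,200).

```bash
python3 - <<'E'
from h import *
np.set_printoptions(precision=4,suppress=True)
C=[(83,210),(455,128),(515,402),(140,495)]
P=np.array([atz('top',(u/5+390-.4,v/5+190-.4),.18) for u,v in C]);print(P,P.mean(0))
for i in range(4):
    d=P[i]-P[i-1];print(np.linalg.norm(d),np.degrees(np.arctan2(d[1],d[0])))
print(atz('scene',(390.2,199.2),.106),atz('scene',(385.5,235.3),.018))
from scipy.spatial.transform import Rotation as R
print(R.from_quat(get_state()['tcp_rot']).as_matrix())
def tri(a,b):
    A=np.zeros((3,3));y=np.zeros(3)
    for n,p in (a,b):
        o,d=ray(n,p);d/=np.linalg.norm(d);M=np.eye(3)-np.outer(d,d);A+=M;y+=M@o
    return np.linalg.solve(A,y)
print(tri(('scene',(388.4,217.5)),('top',(254.5,250.4))), tri(('scene',(242.9,125.7)),('top',(449.8,254.3))))
E
```

```text
[[ 0.5568 -0.1855  0.18  ]
 [ 0.5872 -0.3282  0.18  ]
 [ 0.4841 -0.3495  0.18  ]
 [ 0.4511 -0.206   0.18  ]] [ 0.5198 -0.2673  0.18  ]
0.1077213067297337 10.986409176940924
0.14590758054920464 -77.97528065348264
0.1053467005234327 -168.32802481405975
0.14722992244578548 102.94275054472506
[0.5127 0.1133 0.106 ] [0.5243 0.1192 0.018 ]
[[-0.9506  0.3106  0.    ]
 [ 0.3106  0.9506  0.    ]
 [-0.      0.     -1.    ]]
[0.5144 0.115  0.0593] [ 0.5144 -0.2692  0.1766]
```

move_arm([
  [[0, 0, -6, -0.045, -0.0405, 0, 0.085], [0, 0, -12, -0.09, -0.081, 0, 0.085], [0, 0, -18, -0.135, -0.122, 0, 0.085], [0, 0, -24, -0.18, -0.162, 0, 0.085], [0, 0, -30, -0.226, -0.203, 0, 0.085]],
])

```text
time: 1.23
eef_pos: [0.3621, 0.3769, 0.2317]
tcp_rot: [-0.106, 0.994, 0.0, 0.001]
contact_force: [0.2, -0.2, 0.8]
opening: 0.998
```

```bash
cat >> h.py <<'E'
from scipy.spatial.transform import Rotation as R
np.set_printoptions(precision=4,suppress=True)
def pose():
    s=get_state(); T=np.eye(4); T[:3,:3]=R.from_quat(s['tcp_rot']).as_matrix(); T[:3,3]=s['eef_pos']; return s,T
def delta(target,yaw_y):
    s,T=pose(); a=np.radians(yaw_y)
    y=np.array([np.cos(a),np.sin(a),0]);z=np.array([0,0,-1.]);D=np.stack([np.cross(y,z),y,z],1)
    print('t',s['time'],'pos',T[:3,3],'q',s['qpos'],'f',s['contact_force'],'open',s['opening'])
    print('shift',T[:3,:3].T@(np.array(target)-T[:3,3]),'rotvec',R.from_matrix(T[:3,:3].T@D).as_rotvec(degrees=True))
E
python3 - <<'E'
from h import *
delta((.513,.1145,.23),101.8)
E
```

```text
t 1.225 pos [0.3621 0.3769 0.2317] q [ 0.6111 -0.0535  1.948  -0.0001  1.2459 -1.1714] f [ 0.2241 -0.2427  0.7757] open 0.9979001459243227
shift [-0.0924 -0.2882  0.0017] rotvec [0.0219 0.0653 0.332 ]
```

move_arm([
  [[0, 0, 0, -0.018, -0.057, 0, 0.085], [0, 0, 0, -0.037, -0.115, 0, 0.085], [0, 0, 0, -0.055, -0.172, 0, 0.085], [0, 0, 0, -0.074, -0.23, 0, 0.085], [0, 0, 0, -0.092, -0.288, 0, 0.085]],
])

```text
time: 1.85
eef_pos: [0.5134, 0.1128, 0.2323]
tcp_rot: [-0.106, 0.994, 0.0, 0.001]
contact_force: [1.6, 0.8, 0.2]
opening: 1.001
```

```bash
python3 - <<'E'
from h import *
s,T=pose(); save('wrist','w1')
delta((.513,.1145,.23),101.8)
for r in pinpoint('wrist','long_foot_mid')[:3]: print(r, atz('wrist',r['centre'],.056,T))
save('top','t1');save('scene','s1')
E
```

```text
t 1.9 pos [0.5166 0.1069 0.2324] q [ 0.0136 -0.0442  1.9379 -0.0046  1.2429 -1.7624] f [ 2.3733 -3.7708  0.1279] open 0.9923096734366488
shift [0.002  0.0082 0.0023] rotvec [-0.3001  0.2328  0.0463]
{'centre': [323.9, 180.6], 'p': 0.95} [0.5145 0.1185 0.056 ]
{'centre': [197.1, 167.6], 'p': 0.58} [ 0.529 -0.015  0.056]
```

View pics/w1.png

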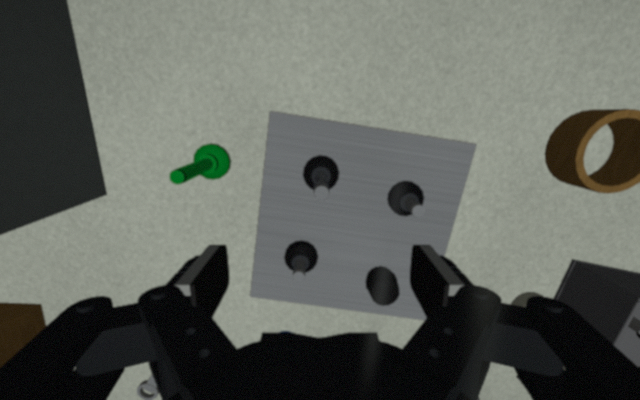

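The wrist view shows the long foot at (324,180), between the green look-alike at (210,162) and the short foot at (405,198). The arm was still settling, so I'll measure again.

```bash
python3 - <<'E'
from h import *
for i in range(3):
    s,T=pose(); save('wrist','w2')
    for r in pinpoint('wrist','long_foot_mid')[:1]: print(T[:3,3],r, atz('wrist',r['centre'],.056,T))
delta((.514,.116,.20),101.8)
E
python3 - <<'E'
import cv2
im=cv2.imread('pics/w2.png'); cv2.imwrite('pics/w2z.png',cv2.resize(im[130:230,270:430],None,fx=5,fy=5,interpolation=cv2.INTER_CUBIC))
E
```

```text
[0.5129 0.1137 0.2317] {'centre': [198.1, 167.9], 'p': 0.65} [ 0.5277 -0.0128  0.056 ]
[0.5121 0.1154 0.2317] {'centre': [194.6, 166.2], 'p': 0.96} [ 0.5264 -0.0149  0.056 ]
[0.512  0.1159 0.2317] {'centre': [318.8, 181.1], 'p': 0.67} [0.5144 0.1164 0.056 ]
t 2.35 pos [0.5121 0.1159 0.2318] q [ 0.0288 -0.0481  1.9427  0.0007  1.2458 -1.7562] f [-0.4471  0.507   0.117 ] open 0.9969462951929328
shift [-0.0019 -0.0003  0.0318] rotvec [0.0264 0.0735 0.4584]
```

View pics/w2z.png

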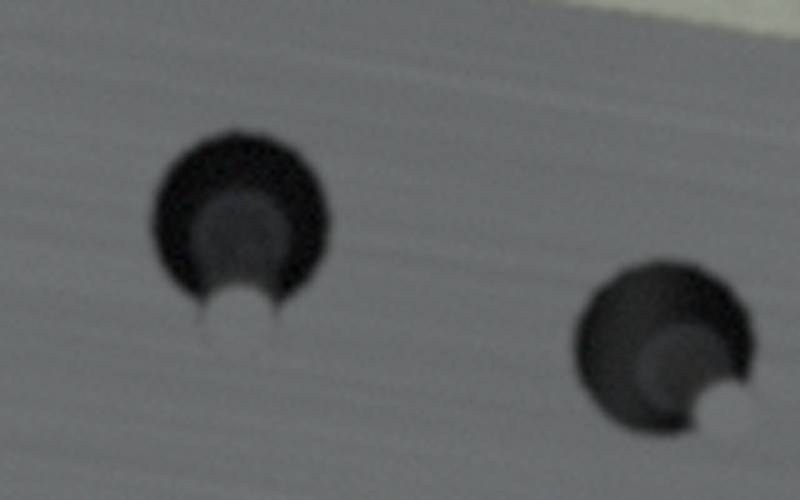

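```bash
python3 - <<'E'
from h import *
s,T=pose()
print(atz('wrist',(317.6,192.8),.106,T),atz('wrist',(318,172.8),.018,T))
E
```

```text
[0.5148 0.1153 0.106 ] [0.5129 0.1151 0.018 ]
```

The wrist camera puts the spindle axis at (0.514, 0.1155), which agrees with the fixed cameras. I'll descend to TCP z of about 0.068, which is above the neighbours' tops at 0.061.

move_arm([
  [[0, 0, 0, -0.002, 0, 0.045, 0.085], [0, 0, 0, -0.002, 0, 0.09, 0.085], [0, 0, 0, -0.002, 0, 0.13, 0.085], [0, 0, 0, -0.002, 0, 0.163, 0.085], [0, 0, 0, -0.002, 0, 0.163, 0.085]],
], force=60)

```text
time: 2.98
eef_pos: [0.5114, 0.1171, 0.066]
tcp_rot: [-0.107, 0.994, 0.001, -0.003]
contact_force: [0.2, -0.3, 0.7]
opening: 0.993
```

```bash
python3 - <<'E'
from h import *
save('wrist','w3');save('scene','s3')
delta((.5142,.1155,.068),101.8)
E
```

```text
t 3.075 pos [0.5146 0.117  0.0697] q [ 0.0308  0.1603  2.0509  0.0008  0.9282 -1.7554] f [0.4566 0.9341 0.5032] open 0.9947978710170734
shift [ 0.0008 -0.0014  0.0017] rotvec [0.0161 0.1286 0.5154]
```

View pics/w3.png

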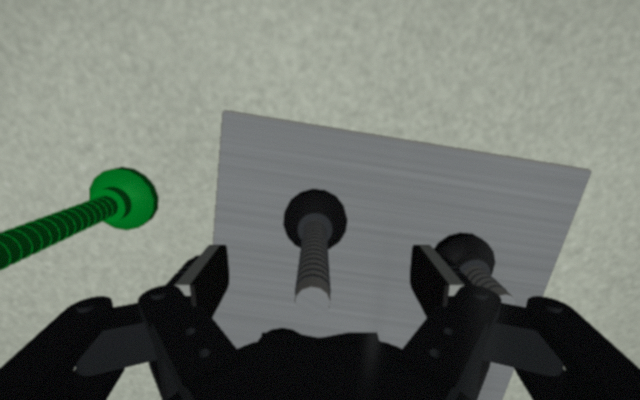

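View pics/s3.png

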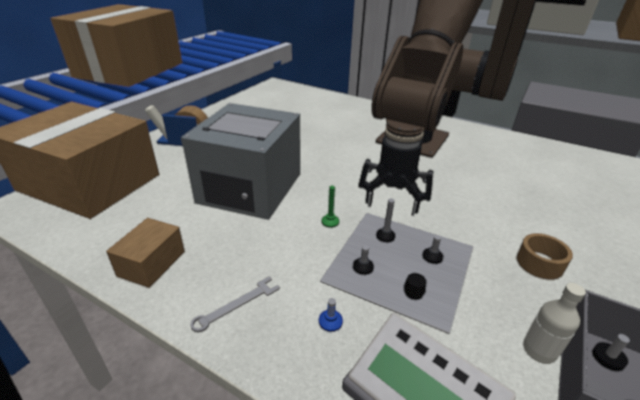

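The wrist view shows the spindle centred between the fingers, with its top at (313,297). Closing now.

move_arm([
  [[0, 0, 0, 0, -0.0015, 0.001, 0.06], [0, 0, 0, 0, -0.0015, 0.001, 0.03], [0, 0, 0, 0, -0.0015, 0.001, 0.005], [0, 0, 0, 0, -0.0015, 0.001, 0.005], [0, 0, 0, 0, -0.0015, 0.001, 0.005]],
], force=60)

```text
time: 3.7
eef_pos: [0.5154, 0.1153, 0.0692]
tcp_rot: [-0.107, 0.994, 0.0, 0.002]
contact_force: [-0.3, -0.8, 2.7]
opening: 0.146
```

move_arm([
  [[0, 0, 0, 0, 0, 0, 0.005], [0, 0, 0, 0, 0, 0, 0.005], [0, 0, 0, 0, 0, -0.02, 0.005], [0, 0, 0, 0, 0, -0.04, 0.005], [0, 0, 0, 0, 0, -0.06, 0.005]],
])

```text
time: 4.32
eef_pos: [0.5141, 0.1154, 0.1284]
tcp_rot: [-0.107, 0.994, 0.0, 0.0]
contact_force: [0.8, -0.1, -3.2]
opening: 0.145
```

```bash
python3 - <<'E'
from h import *
save('wrist','w4');save('scene','s4')
delta((.5142,.1155,.34),101.8)
E
```

```text
t 4.425 pos [0.5162 0.1155 0.1306] q [ 0.0279  0.0701  2.0206  0.0006  1.0446 -1.7583] f [ 0.284   0.2386 -2.5689] open 0.14822832114381
shift [ 0.0006  0.0003 -0.2094] rotvec [-0.0345  0.3625  0.5222]
```

View pics/w4.png

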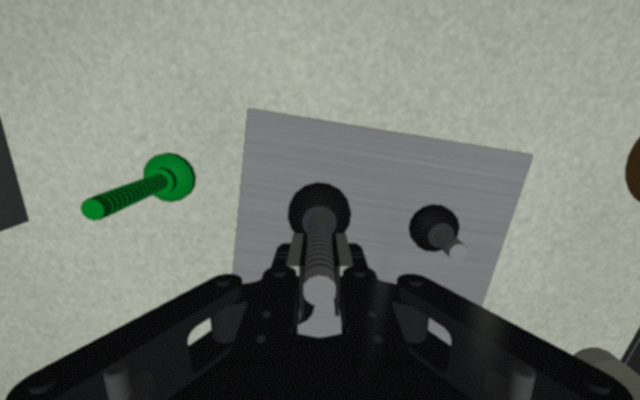

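View pics/s4.png

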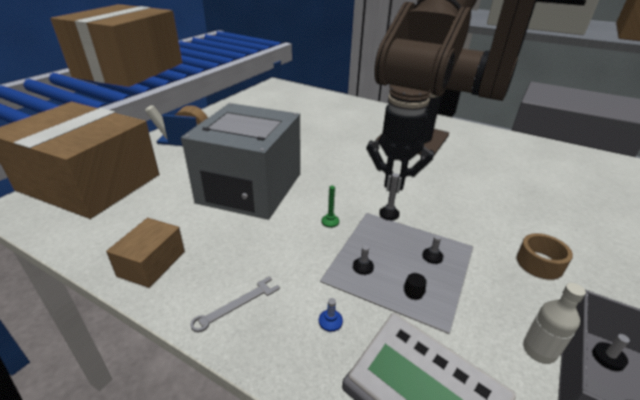

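The long foot is lifted and upright in the fingers at (390,200) in the scene view, and both short feet are still standing. Next I'll lift further and carry it to the slot.

move_arm([
  [[0, 0, 0, 0, 0, -0.055, 0.005], [0, 0, 0, 0, 0, -0.11, 0.005], [0, 0, 0, 0.005, -0.02, -0.16, 0.005], [0, 0, 0, 0.014, -0.07, -0.18, 0.005], [0, 0, 0, 0.024, -0.12, -0.18, 0.005]],
])

```text
time: 5.05
eef_pos: [0.5178, -0.008, 0.3117]
tcp_rot: [-0.108, 0.994, -0.0, 0.005]
contact_force: [0.5, -1.5, -3.7]
opening: 0.142
```

```bash
python3 - <<'E'
from h import *
delta((.518,-.267,.30),101.8)
E
```

```text
t 5.05 pos [ 0.5178 -0.008   0.3117] q [-0.2126 -0.1241  1.868   0.0023  1.3885 -2.0003] f [ 0.4785 -1.4963 -3.6941] open 0.1419093677759851
shift [ 0.0556 -0.253   0.0116] rotvec [-0.099   0.5312  0.6068]
```

move_arm([
  [[0, 0, 0.5, 0.011, -0.055, 0.005, 0.005], [0, 0, 0.5, 0.023, -0.105, 0.005, 0.005], [0, 0, 0.5, 0.035, -0.16, 0.008, 0.005], [0, 0.5, 0.5, 0.046, -0.21, 0.01, 0.005], [0, 0.5, 0.5, 0.055, -0.253, 0.012, 0.005]],
])

```text
time: 5.68
eef_pos: [0.5178, -0.2684, 0.297]
tcp_rot: [-0.103, 0.995, 0.0, -0.001]
contact_force: [-0.3, -0.4, -2.2]
opening: 0.149
```

```bash
python3 - <<'E'
from h import *
save('top','t5');save('scene','s5');
for i in range(3):
  s,T=pose();save('wrist','w5')
  for r in pinpoint('wrist','slot')[:1]: print(r['p'],r['centre'],atz('wrist',r['centre'],.18,T))
delta((.518,-.267,.30),101.8)
E
```

```text
0.83 [324.9, 188.8] [ 0.5125 -0.2662  0.18  ]
0.87 [321.0, 190.0] [ 0.515  -0.2656  0.18  ]
0.73 [320.3, 185.5] [ 0.512  -0.2659  0.18  ]
t 6.075 pos [ 0.5186 -0.2657  0.2992] q [-0.6472  0.0381  1.7338 -0.0005  1.3688 -2.4272] f [ 0.7245 -0.0331 -1.9976] open 0.1442270770755674
shift [ 0.0009 -0.0012 -0.0008] rotvec [-0.0586  0.0142  0.1915]
```

View pics/w5.png

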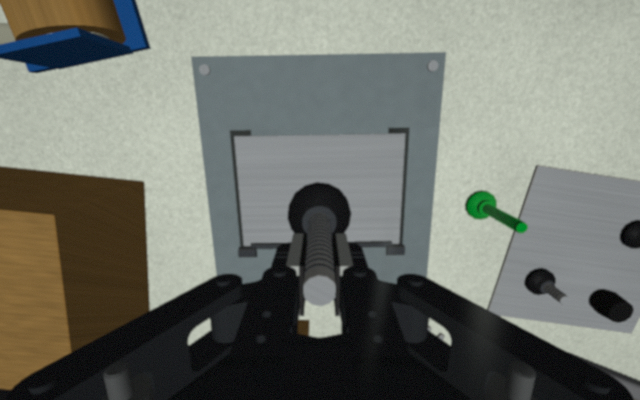

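View pics/s5.png

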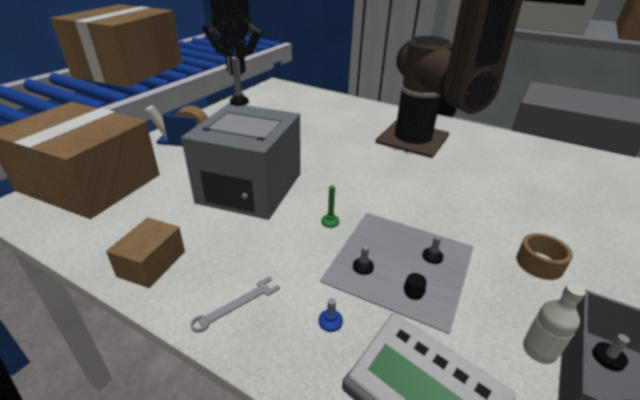

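The wrist view shows the flap square to the hand, with its free edge at row 132 and its hinge at row 243. The slot centre measures about (0.516, -0.266), and the yaw is aligned. Pressing in now to a pad depth of about 85 mm.

move_arm([
  [[0, 0, 0, 0.002, 0, 0.04, 0.005], [0, 0, 0, 0.002, 0, 0.07, 0.005], [0, 0, 0, 0.002, 0, 0.1, 0.005], [0, 0, 0, 0.002, 0, 0.125, 0.005], [0, 0, 0, 0.002, 0, 0.141, 0.005]],
], force=80)

```text
time: 6.7
eef_pos: [0.5165, -0.2651, 0.1574]
tcp_rot: [-0.105, 0.994, -0.0, -0.0]
contact_force: [-1.2, -0.8, -1.4]
opening: 0.142
```

```bash
python3 - <<'E'
from h import *
save('top','t6');save('wrist','w6');save('scene','s6')
delta((.516,-.266,.158),101.8)
E
```

```text
t 6.85 pos [ 0.5159 -0.2653  0.1572] q [-0.6493  0.1531  1.8757 -0.0012  1.1153 -2.4298] f [-3.2416 -0.0284 -3.0721] open 0.1404351519262244
shift [ 0.0001 -0.0007 -0.0008] rotvec [ 0.0707 -0.1409  0.2449]
```

View pics/w6.png

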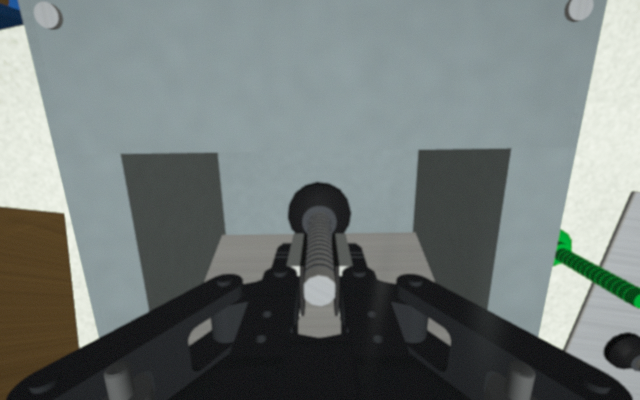

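View pics/s6.png

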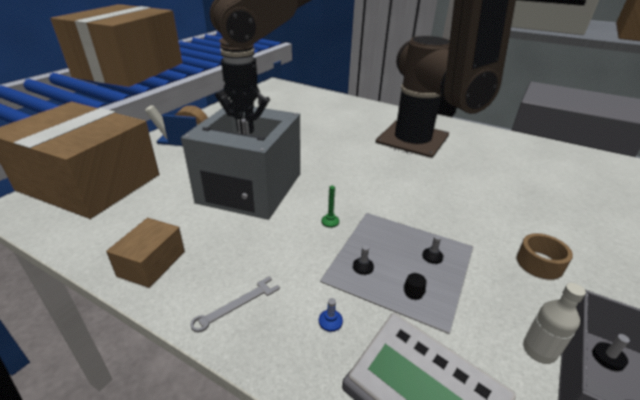

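The flap is open: its free edge is at row 234 in the wrist view, with the foot hanging in the slot. Releasing here.

move_arm([
  [[0, 0, 0, 0, 0, 0, 0.05], [0, 0, 0, 0, 0, 0, 0.05], [0, 0, 0, 0, 0, 0, 0.05], [0, 0, 0, 0, 0, 0, 0.05], [0, 0, 0, 0, 0, 0, 0.05]],
])

```text
time: 7.48
eef_pos: [0.5165, -0.2656, 0.158]
tcp_rot: [-0.105, 0.994, 0.0, -0.0]
contact_force: [-0.0, -0.4, 2.8]
opening: 0.587
```

```bash
python3 - <<'E'
from h import *
save('wrist','w7')
delta((.516,-.266,.30),101.8)
E
```

```text
t 7.525 pos [ 0.5163 -0.2654  0.1577] q [-0.6492  0.1528  1.8751 -0.0006  1.1151 -2.4298] f [-0.3876 -0.728   2.7896] open 0.5858103058181537
shift [ 0.0006 -0.0004 -0.1423] rotvec [ 0.0346 -0.0739  0.2344]
```

View pics/w7.png

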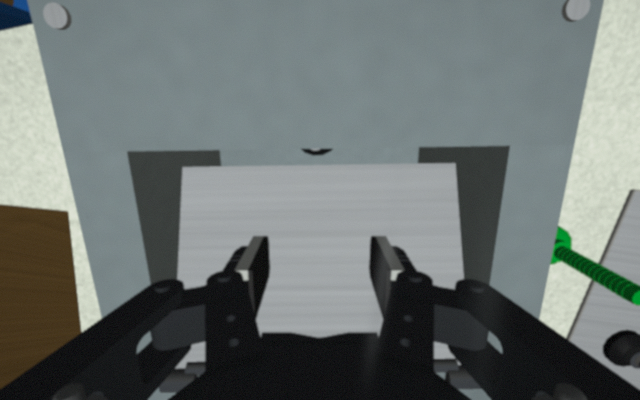

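The foot has dropped, and the flap has sprung back against the fingertips. Through the gap at (317,151) the pad is just visible. Withdrawing straight up.

move_arm([
  [[0, 0, 0, 0, 0, -0.03, 0.05], [0, 0, 0, 0, 0, -0.06, 0.05], [0, 0, 0, 0, 0, -0.1, 0.05], [0, 0, 0, 0, 0, -0.15, 0.05], [0, 0, 0, 0, 0, -0.19, 0.05]],
])

```text
time: 8.15
eef_pos: [0.5163, -0.2648, 0.3487]
tcp_rot: [-0.105, 0.994, 0.001, -0.001]
contact_force: [0.5, 0.1, 0.6]
opening: 0.585
```

```bash
python3 - <<'E'
from h import *
save('wrist','w8');save('top','t8');save('scene','s8')
for q in ['long_foot_mid','short_foot_a_mid']:
  for r in pinpoint('scene',q): print(q,r['p'],r['centre'])
delta((.516,-.266,.35),101.8)
E
```

```text
long_foot_mid 0.84 [327.4, 205.0]
short_foot_a_mid 0.58 [333.4, 313.5]
short_foot_a_mid 0.57 [363.3, 254.2]
t 8.4 pos [ 0.5161 -0.2648  0.3456] q [-0.6488  0.0144  1.6752 -0.0003  1.4568 -2.4298] f [-0.0005 -0.4249  0.1022] open 0.583220993686582
shift [ 0.0003 -0.0011 -0.0044] rotvec [ 0.1983 -0.192   0.2429]
```

View pics/w8.png

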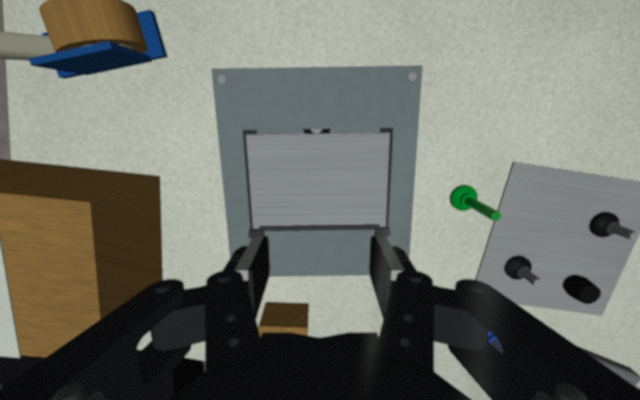

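View pics/s8.png

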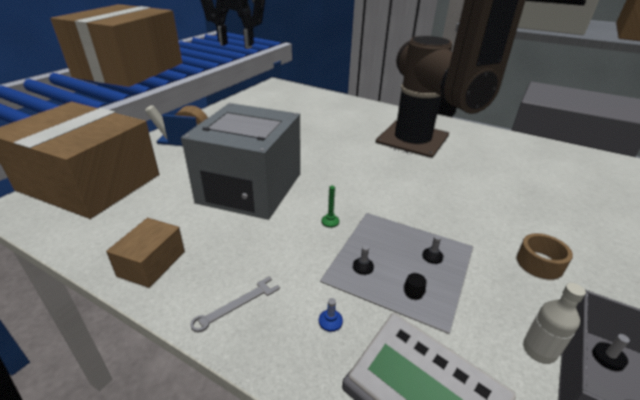

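A dark spot shows at the free edge at (317,131), so I'll zoom in on it.

```bash
python3 - <<'E'
import cv2,numpy as np
a=cv2.imread('pics/w8.png')[115:165,235:395];b=cv2.imread('pics/w5.png')[115:165,225:415]
t=cv2.imread('pics/t8.png')[190:310,380:520]; 
a=cv2.resize(a,(720,225),interpolation=cv2.INTER_CUBIC);b=cv2.resize(b,(720,190),interpolation=cv2.INTER_CUBIC)
cv2.imwrite('pics/z8.png',np.vstack([a,b])); cv2.imwrite('pics/tz8.png',cv2.resize(t,None,fx=5,fy=5,interpolation=cv2.INTER_CUBIC)[:600])
E
```

```text
(no output)
```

View pics/z8.png

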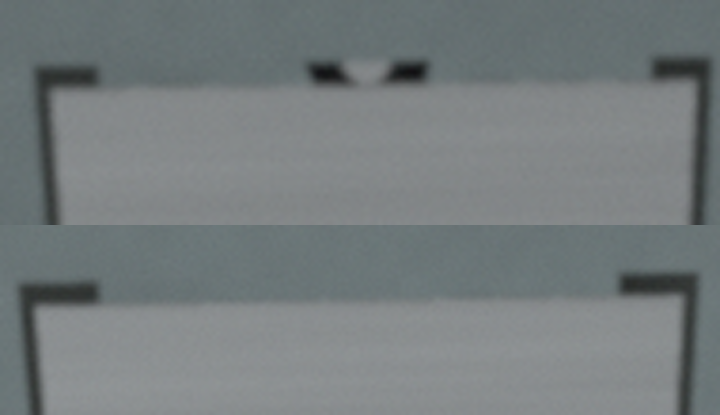

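View pics/tz8.png

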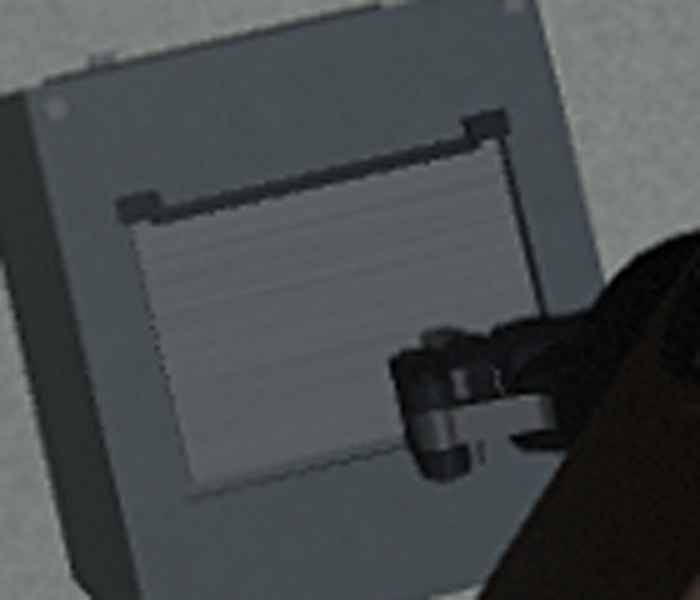

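```bash
python3 - <<'E'
from h import *
s,T=pose(); print('cam',(T@np.array(get_calibration('wrist')['hand_eye']))[:3,3])
for z in (.18,.1,.02):
    print(z,[atz('wrist',p,z,T) for p in ((303,131),(311,131),(322,131),(330,131))])
    print([np.linalg.norm(atz('wrist',a,z,T)-atz('wrist',b,z,T)) for a,b in (((303.5,131),(330,131)),((311,131),(322,131)))])
print([r['p'] for r in search_frame('wrist','flap')])
save('wrist','w9')
E
```

```text
cam [ 0.4521 -0.279   0.4883]
0.18 [array([ 0.4694, -0.2902,  0.18  ]), array([ 0.4678, -0.2825,  0.18  ]), array([ 0.4655, -0.2719,  0.18  ]), array([ 0.4638, -0.2642,  0.18  ])]
[np.float64(0.0261679465398973), np.float64(0.01086214933164318)]
0.1 [array([ 0.4739, -0.2932,  0.1   ]), array([ 0.4718, -0.2834,  0.1   ]), array([ 0.469 , -0.2701,  0.1   ]), array([ 0.4669, -0.2603,  0.1   ])]
[np.float64(0.03295842008974423), np.float64(0.013680832013471193)]
0.02 [array([ 0.4784, -0.2961,  0.02  ]), array([ 0.4759, -0.2844,  0.02  ]), array([ 0.4724, -0.2682,  0.02  ]), array([ 0.4699, -0.2565,  0.02  ])]
[np.float64(0.0397488936395912), np.float64(0.016499514695299273)]
[0.8]
```

Through the edge gap, the spindle end measures 13.7 mm wide at z of 0.10, and the pad chord is 40 mm at z of 0.02. That fits the foot standing upright on the bin floor, with the flap back flush above it. Handing in.

```bash
python3 -c "
from plant import *
print(ticket.sign_off(), get_state()['time'])"
```

```text
the job is handed in; nothing more can be done
the job is handed in; nothing more can be done
```

The long foot is in the reject box and the job is handed in, about 9 s into the 40 s allowed. I gripped it by its spindle and pressed it pad first through the flap to about 85 mm below the box top. I let go there with the flap held open, then withdrew straight up.

**Last checks:**
- **Flap:** it looks flush again, the same as in the picture taken before the push.
- **Long foot:** what shows through the gap at the flap's free edge fits it standing upright on the box floor. The spindle end measures 13.7 mm wide and the pad about 40 mm across.
- **Short feet:** both are still standing where they were on the plate, by eye in the last scene picture. The network's last look there found only one of them, plus the blue look-alike.
- **Robot:** the hand is clear of the box and everything else. The wrist force readings stayed below about 5 N.

**Disagreements:** the slot-centre measurements differed by up to about 8 mm, and I used a middle value. In some pictures the network took the green look-alike for the long foot. I told the two apart by position.

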